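# Lock a rental battery pack in the charging dock

## Task

Put the battery pack flat in the dock's open tray and slide the tray under the charger bridge until it stops. Then lay the lock pin in the V-groove beside the clevis lugs, nose towards the lugs and handle plate up, with its nose still short of the tray's tongue, and let go of it; finally slide it through both lugs and the tongue until its handle plate is fully home against the end of the groove. Leave everything else on the counter where it is.

Things in the scene. Friction and masses are not known exactly. Their poses are not given: they have to be found in the camera images.
- dock: Grey steel charging dock, fixed to the counter. Origin: on the counter, under the middle of its width; x = the way the tray slides in (about away from the robot), y left, z up. Base plate 8 mm thick, x -132 to 108, y -50 to 50 mm. Two rails, tops 20 mm high, x -130 to 30, y 35 to 45 mm either side. At tray joint q the tray's middle is at x = -80 mm + q. Hole axis at x 70 mm.
- bridge (a point): Middle of the top of the charger bridge, 64 mm above the counter, at dock x 6 mm; axes as the dock's. The bridge spans the tray's path: 56 mm long (x), 116 mm wide (y), 10 mm thick, underside 54 mm above the counter, on posts at y 44 to 56 mm either side.
- tray (a joint): How far the tray has been slid in along dock +x, m: starts pulled out at 0 to 0.025, stops at 0.090 (fully in, the tongue's hole in line with the lugs' holes). Slides with about 2 N of friction and stays where left.
- tray_in (a point): Middle of the tray's inner floor, 12 mm above the counter; moves with the tray, axes as the dock's. Open aluminium tray, 88 x 66 mm outside, 80 x 58 mm inside, wall tops 24 mm above the counter but the robot-side (-x) one 44 mm. From its far (+x) end juts a tongue 28 mm long, 16 mm thick in y, 8 to 32 mm above the counter, with a 14 mm hole along y, 60 mm ahead of this point.
- tray_push (a point): Middle of the outer, robot-side (-x) face of the tray's push plate, 34 mm above the counter, 44 mm behind the tray's middle (plate 66 mm wide, 4 mm thick, its top 44 mm above the counter); push here along dock +x. Axes as the dock's.
- battery: Loose battery pack, black and grey block with a brass contact at one end, 64 (x) x 36 (y) x 30 (z) mm, 0.14 kg or so. Origin: centre of its underside. Either end may face in.
- pin: Loose steel lock pin, 0.13 kg or so, on the counter plate up. Round shaft 12 mm thick, 78 mm long along its +x, the last 10 mm a tapered nose (5 mm at the tip). At the other end an upright handle plate 10 mm thick (x -10 to 0), 24 mm wide (y), 36 mm high, its foot level with the shaft's underside. Origin: middle of the plate's front face at the underside; shaft axis at z 6 mm.
- pin_tip (a point): Tip of the pin's nose, on its axis.
- clevis (a point): Midway between two fixed clevis lugs on the hole axis, 20 mm above the counter, at dock x 70 mm; axes as the dock's (holes along y). Lugs: 8 mm thick, y 10 to 18 mm either side, 30 mm long (x), tops 33 mm above the counter, each with a 14 mm hole. With the pin home its tip is 30 mm beyond this point in -y.
- groove (a point): Outer end of the V-groove, below the hole axis, 14 mm above the counter, 48 mm from clevis in +y; the pin's plate stops here. The groove (45-degree faces, 27 mm wide at the top, edges 25 mm above the counter) runs 30 mm from here to the lug; outwards (+y) runs a flat apron 84 mm long, 60 mm wide, 14 mm high. A pin in the groove, plate on the apron, is in line with the holes.
- tape: Bystander: a black tape roll, ring 64 mm across, 24 mm high, lying flat; leave it alone.
- driver: Bystander: a screwdriver lying on the counter; origin under its middle; leave it alone.
- torch: Bystander: a black hand torch 105 mm long, 34 mm thick, lying; leave it alone.
- oil: Bystander: a small upright bottle 32 mm across, 85 mm high; leave it alone.
- can: Bystander: a small plain black canister 30 mm across, 45 mm high, upright; leave it alone.
- pot: Bystander: a small jar 44 mm across, 55 mm high; leave it alone.
There are look-alikes about, which are no part of the job. What is shaped like the battery but blue is not meant. What is shaped like the pin but blue or purple is not meant.

How it is judged (in metres and radians):
On the way, in this order (a step that is already met when the one before it is completed fails the run):
1. the battery pack lies flat in the tray, let go, the tray still out (x of battery in the frame of tray_in between -0.012 and 0.012 m and y of battery in the frame of tray_in between -0.014 and 0.014 m and z of battery in the frame of tray_in between -0.004 and 0.004 m and angle between battery's own z axis and vertical below 0.12 rad and value of joint tray below 0.06 m and contact force between the fingers and battery below 0.2 N), for 0.2 s.
2. the tray is fully in with the pack in it (x of battery in the frame of tray_in between -0.012 and 0.012 m and y of battery in the frame of tray_in between -0.014 and 0.014 m and z of battery in the frame of tray_in between -0.004 and 0.004 m and angle between battery's own z axis and vertical below 0.12 rad and value of joint tray above 0.086 m), for 0.2 s.
3. the pin lies in the groove in line with the holes, plate up, let go, its nose not yet in the tongue (value of joint tray above 0.086 m and x of pin_tip in the frame of clevis between -0.004 and 0.004 m and z of pin_tip in the frame of clevis between -0.004 and 0.004 m and angle between the x axis of pin and the y axis of clevis, either way round below 0.08 rad and angle between pin's own z axis and vertical below 0.35 rad and contact force between the fingers and pin below 0.2 N and y of pin_tip in the frame of clevis between 0.0085 and 0.047 m), for 0.2 s.
4. the pin is through both lugs and the tongue, plate home (value of joint tray above 0.086 m and x of pin_tip in the frame of clevis between -0.004 and 0.004 m and z of pin_tip in the frame of clevis between -0.004 and 0.004 m and angle between the x axis of pin and the y axis of clevis, either way round below 0.08 rad and angle between pin's own z axis and vertical below 0.35 rad and y of pin_tip in the frame of clevis below -0.0265 m), for 0.2 s.
At the end, for the whole second after the job is handed in: The tray is within 4 mm of its stop with the battery pack lying flat inside it, and the pin rests, released, plate up (within 20 degrees) and coaxial with the holes (within 4 mm and 4.5 degrees), with its plate within 3.5 mm of the groove's end, so that it passes through both lugs and the tongue (all of step 4 and x of battery in the frame of tray_in between -0.012 and 0.012 m and y of battery in the frame of tray_in between -0.014 and 0.014 m and z of battery in the frame of tray_in between -0.004 and 0.004 m and angle between battery's own z axis and vertical below 0.12 rad and contact force between the fingers and pin below 0.2 N and linear speed of pin below 0.02 m/s); the robot touches nothing.
It fails at once if another thing on the counter (tape roll, screwdriver, torch, bottle, jar, canister) is moved more than 30 mm (distance of any of tape, driver, torch, oil, can, pot from where it was at the start of the episode above 0.03 m).
It also fails if it takes over 72 s, if anything falls off the work surface, if the arm or the gripper's body presses on something with over 40 N, if the wrist force passes 120 N, or if a joint passes its speed limit or range.

## Robot

A 6-joint arm with a two-finger parallel gripper is mounted at the origin on the work surface. World frame = base frame: x ahead of the robot, y to its left, z up, the work surface at z = 0. Lengths are in mm, angles in rad, forces in N, time in s.
With the tool pointing down it reaches from about 300 to 950 mm from the base axis. Payload 3.1 kg.
Tool frame: the origin (TCP) lies between the finger pads; the fingertips stand 22 mm ahead of it and the grasp point (between the pads) lies 3 mm ahead of it; z points along the fingers, y is the direction in which the jaws open and shut (so a half turn about z gives the same grasp; the last joint's range is limited). The gripper opens to 85 mm and grips with 20 to 120 N. Pads are 22 mm wide; open, the fingers measure 114 mm over their backs; the gripper's body (76 mm by 85 mm) begins 54 mm behind the grasp point. The pads swing forward as they close: fully open they stand 13 mm farther back than shut.
Start: joints at [1.103, 0.308, 1.634, -0, 1.2, -0.07], TCP at [242.145, 576.193, 253.272] pointing down, gripper open.
Joint ranges: [-3.06, 3.06], [-0.79, 1.96], [0.05, 2.63], [-1.19, 4.34], [0.05, 2.64], [-2.94, 2.94]. Speed limits (rad/s): [2.79, 2.79, 3.14, 3.14, 3.14, 3.14].

## Interface

Orientations are given as a rotation vector (axis times angle).
In Python, from cell import readout, read_camera, ticket, find_in gives the robot as it stands.
- The arm moves only by the tool arm_command, never from a script. Its arguments are lists of equal length, an entry for each row: "translation": the shift along the tool's x, y, z as a fraction of full scale, a list of three; "rotation": the turn, a rotation vector about the tool's x, y, z as a fraction of full scale, a list of three; "claw": the gripper's target within -1 to 1 (fully open at 1, half-way at 0, shut at -1). A call has 1 to 20 rows; each row is the pose to reach, as a shift and turn from the pose commanded when the call began, along the tool's axes at that moment, turning the shorter way round; what a row does not reach only later rows make up. Full scale, the value 1, is 500 mm for a shift and 180 degrees for a turn. A row lasts 1/12 s, in which the tool goes at most 41.7 mm and 7.16 degrees, less where a joint would pass 70% of its speed; a pose out of reach is approached as far as the arm can. A call with a number of a shift or a turn outside -1 to 1 is refused whole. A call with a gripper value outside its range is refused whole. The fingers move at their own pace and stop on an object; "force" is the grip in N (left out, the last holds). Time passes only in rows, so rows that repeat a pose let the fingers close. It gives the time, the measured TCP pose, the force and the opening at its end, in the units of the state.
- readout.state(): the state, without advancing time (a new reading comes with each control period).
- read_camera(name): name is "side" or "top"; returns a dict with "img" (384x512x3 uint8, blue, green, red), "K" (3x3 intrinsics, pixels), "k1" (the pictures are not rectified: a ray, as slopes to the right and down, at radius r is drawn at 1 + k1 r^2 times it, then the intrinsics apply), "rvec" (rotation vector, rad) and "tvec" (3), from world to camera coordinates, as OpenCV has them. Camera axes: x right, y down, z forward; pixel columns grow to the right and rows downward; lengths in mm; the calibration is good to about 2 mm. A picture is of the moment at which its call begins. There is no depth.
- ticket.close_job(): hands the job in, once; it reports no verdict.
Trained networks look in a picture, given as the dict that the camera call returned (one of the last four; its "shot" number tells which), for a name from the list of things; names that differ only in an ending like _2 or _b are one class to them, and where a whole thing is asked for, a point or a joint stands for the part that bears it (a point fixed in the world has none). Each returns a list of dicts, best first, with "p" (0 to 1); they miss things now and then, are a little off and sometimes report something else, mostly with a low value. They report only what shows in the picture. A call takes as long as a camera call. They do not tell look-alikes from the thing itself.
- find_in(target, picture): "rect" ([left, top, right, bottom] in pixels, round what is visible of it).
The state is a dict: "clock": time; "q": joint angles; "qvel": joint speeds; "tau": joint torques, N m; "ee_pos": TCP position; "eef_rot": TCP orientation; "wrist_force": force on the tool from outside, world axes, zero at the start; "moment": the same for the moment, N m; "opening": finger opening in mm.
Only numpy, scipy, OpenCV 4.12 (cv2) and the standard library are available. Lean on these libraries where they do the work, as an engineer would, in place of code of your own. Each camera call takes 0.05 s, during which the arm holds its last target. There are 200 camera calls.

## Working session

There is one attempt and no reset: what is moved stays moved. The work goes in short steps, Python scripts to look and compute and a tool call to move; the robot and the scene stay as the last step left them, time stands still between calls to the robot, and variables do not carry over. Pictures are saved under pics/ and viewed, about 8 in all and at most 12, crops included, and the job is handed in when it is done.

Besides the shell and the picture viewer there is one more tool, called after ">>>" by a JSON object that holds its "op" and its "data". arm_command: Moves the arm, as the interface text tells. Shift numbers are shares of 500 mm and turn numbers shares of 180 degrees, none past 1 either way. Its arguments: {"type":"object","properties":{"translation":{"type":"array","items":{"type":"array","items":{"type":"number"}}},"rotation":{"type":"array","items":{"type":"array","items":{"type":"number"}}},"claw":{"type":"array","items":{"type":"number"}},"force":{"type":"number"}},"required":["translation","rotation","claw"]}

```bash
ls; mkdir -p pics
cat > h.py <<'E'
import numpy as np, cv2
from cell import readout, read_camera, ticket, find_in
def cam(n,save=None):
    d=read_camera(n)
    if save: cv2.imwrite('pics/'+save,d['img'])
    return d
E
python3 - <<'E'
from h import *
s=readout.state(); print({k:np.round(v,3) for k,v in s.items()})
ims=[]
for n in('side','top'):
    d=cam(n,n+'0.png'); print(n,d['K'].tolist() if hasattr(d['K'],'tolist') else d['K'],d['k1'],d['rvec'],d['tvec'])
    for t in 'dock tray battery pin tape driver torch oil can pot'.split():
        print(t,[(np.round(r['rect']).astype(int).tolist(),round(r['p'],2)) for r in find_in(t,d)])
E
```

```text
pics
{'clock': np.float64(0.0), 'q': array([ 1.103,  0.309,  1.635,  0.   ,  1.2  , -0.07 ]), 'qvel': array([ 0.001, -0.   ,  0.001,  0.   ,  0.001,  0.   ]), 'tau': array([-2.0000e-03, -4.1525e+01, -2.7666e+01, -0.0000e+00,  1.0000e-02,
       -0.0000e+00]), 'ee_pos': array([241.788, 575.494, 252.045]), 'eef_rot': array([-6.210e-01, -3.079e+00,  3.000e-03]), 'wrist_force': array([-0.192,  0.775,  0.272]), 'moment': array([ 0.024, -0.066,  0.048]), 'opening': np.float64(85.719)}
side [[363.61910917615955, 0.0, 255.9311902705022], [0.0, 363.61910917615955, 195.0091664913727], [0.0, 0.0, 1.0]] -0.01271586017952363 [ 0.61009064 -2.72913636  1.08731799] [509.29438244 248.37894679 995.70688953]
dock [([210, 183, 300, 241], 0.76)]
tray [([251, 202, 285, 225], 0.84)]
battery [([320, 159, 336, 176], 0.75), ([264, 163, 277, 178], 0.65), ([289, 152, 307, 168], 0.58)]
pin [([208, 186, 299, 241], 0.64), ([215, 298, 243, 326], 0.59), ([216, 343, 239, 383], 0.59), ([194, 267, 229, 283], 0.54)]
tape [([233, 147, 253, 167], 0.74), ([155, 338, 173, 359], 0.23)]
driver [([252, 124, 280, 151], 0.6)]
to
[... 281 characters left out ...]
016707214], [0.0, 0.0, 1.0]] -0.1412109984329911 [ 2.2271861  -2.16371815  0.05485399] [ -44.72985113  553.72072466 1379.33451772]
dock [([212, 142, 281, 218], 0.79), ([204, 216, 216, 226], 0.56)]
tray [([248, 184, 271, 210], 0.88), ([209, 141, 279, 222], 0.58)]
battery [([342, 224, 362, 242], 0.79), ([308, 165, 332, 183], 0.59), ([340, 186, 361, 204], 0.54), ([209, 142, 280, 223], 0.27)]
pin [([163, 161, 181, 184], 0.6), ([142, 194, 153, 220], 0.59), ([213, 142, 280, 222], 0.37)]
tape [([319, 120, 339, 146], 0.55)]
driver [([355, 122, 388, 173], 0.54)]
torch [([140, 137, 178, 148], 0.75)]
oil [([93, 168, 106, 178], 0.62)]
can [([207, 215, 219, 228], 0.64)]
pot [([400, 221, 415, 237], 0.64)]
```

Run:
```python
import cv2
t=cv2.imread('pics/top0.png'); s=cv2.imread('pics/side0.png')
cv2.imwrite('pics/topc.png',cv2.resize(t[110:260,80:430][:, :],(800,343),interpolation=cv2.INTER_CUBIC))
cv2.imwrite('pics/sidec.png',cv2.resize(s[110:384,140:370],(504,600),interpolation=cv2.INTER_CUBIC))
```

```text
(no output)
```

View pics/topc.png

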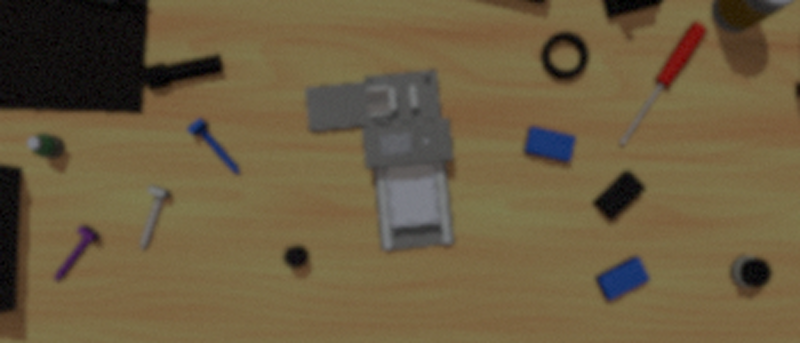

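View pics/sidec.png

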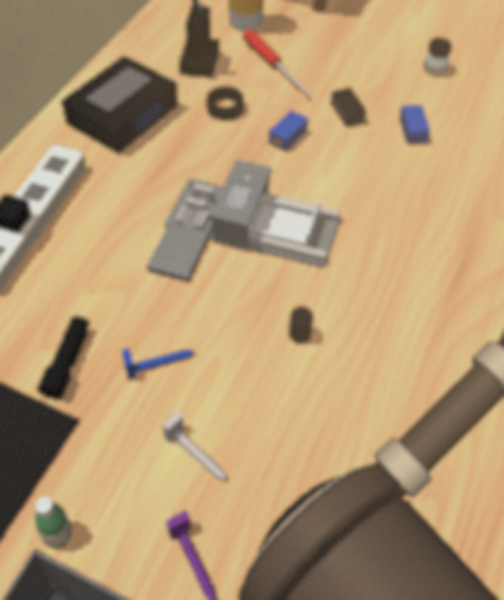

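Candidates: the battery could be the black block at top px (351,195) or the blue blocks at (321,173) and (352,232). The pin could be the silver one at (147,204), the blue one at (172,172) or the purple one at (113,220). By the description I choose the black block and the silver pin. The dock is at (246,180).

```bash
cat >> h.py <<'E'
from scipy.optimize import minimize
def proj(P,d):
    R=cv2.Rodrigues(np.array(d['rvec'],float))[0]; c=np.asarray(P,float)@R.T+np.array(d['tvec']).ravel()
    s=c[:,:2]/c[:,2:]; s=s*(1+d['k1']*(s**2).sum(1,keepdims=True)); K=np.array(d['K'])
    return s*[K[0,0],K[1,1]]+K[:2,2]
def ray(px,d,z):
    "pixel -> world xy at height z"
    f=lambda v: ((proj([[v[0],v[1],z]],d)[0]-px)**2).sum()
    return minimize(f,[500,0],method='Nelder-Mead',options=dict(xatol=.01,fatol=1e-6,initial_simplex=[[500,0],[600,0],[500,100]])).x
def box(a,b,c,e,f,g): return np.array([[x,y,z] for x in(a,b) for y in(c,e) for z in(f,g)],float)
def cyl(x0,x1,r0,r1,z): 
    t=np.linspace(0,2*np.pi,16); return np.vstack([np.c_[0*t+x,r*np.cos(t),z+r*np.sin(t)] for x,r in((x0,r0),(x1,r1))])
BATT=[box(-32,32,-18,18,0,30)]
PIN=[box(-10,0,-12,12,0,36),cyl(0,68,6,6,6),cyl(68,78,6,2.5,6)]
DOCK=[box(-132,108,-50,50,0,8),box(-130,30,35,45,0,20),box(-130,30,-45,-35,0,20),box(-22,34,-58,58,54,64),box(-22,34,44,56,0,64),box(-22,34,-56,-44,0,64),
 box(55,85,10,18,0,33),box(55,85,-18,-10,0,33),box(40,100,48,132,0,14)]
def place(parts,x,y,yaw,z=0):
    c,s=np.cos(yaw),np.sin(yaw); R=np.array([[c,-s,0],[s,c,0],[0,0,1]]); return [p@R.T+[x,y,z] for p in parts]
S=6
def render(parts,d,roi):
    l,t,r,b=roi; m=np.zeros(((b-t)*S,(r-l)*S),np.uint8)
    for p in parts:
        q=((proj(p,d)-[l,t]+.5)*S-.5)
        cv2.fillConvexPoly(m,np.round(cv2.convexHull(q.astype(np.float32))*16).astype(np.int32),255,shift=4)
    m=cv2.resize(m,(r-l,b-t),interpolation=cv2.INTER_AREA).astype(float)/255
    return cv2.GaussianBlur(m,(0,0),.9)
def soft(d,roi,imgs=None):
    l,t,r,b=roi; im=(d['img'] if imgs is None else imgs).astype(float); im=cv2.GaussianBlur(im,(0,0),.5)[t:b,l:r]
    return (im[...,2]-im[...,0])/(im.sum(2)+20)
def fit(parts,x0,views,step=(10,10,.15),z=0,verbose=True):
    "views: list of (d,roi,softfeature)"
    def cost(v,sep=False):
        o=[]
        for d,roi,f in views:
            m=render(place(parts,*v[:3],z),d,roi).ravel(); A=np.c_[m,1+0*m]
            k,*_=np.linalg.lstsq(A,f.ravel(),rcond=None); o.append(((f.ravel()-A@k)**2).sum()/((f-f.mean())**2).sum())
        return o if sep else sum(o)
    x=np.array(x0,float)
    for k in (1,.3):
        sx=np.vstack([x]+[x+k*np.eye(3)[i]*step[i] for i in range(3)])
        x=minimize(cost,x,method='Nelder-Mead',options=dict(initial_simplex=sx,xatol=.02,fatol=1e-6,maxiter=200)).x
    return x,cost(x,True)
def avg(n,k=4):
    ds=[cam(n) for _ in range(k)]; d=ds[-1]; return d,np.mean([q['img'].astype(float) for q in ds],0)
E
cat > m1.py <<'E'
from h import *
T,ti=avg('top'); Sd,si=avg('side')
np.savez('v0.npz',ti=ti,si=si); import pickle; pickle.dump((T,Sd),open('v0.pkl','wb'))
def ctr(r): return [(r[0]+r[2])/2,(r[1]+r[3])/2]
jobs=dict(battery=(BATT,(332,175,370,214),(282,144,314,176),[351,195],[(.7),(-.8),2.3]),
 pin=(PIN,(132,184,164,230),(207,289,252,336),[147,204],[-1.8,-2.8,2.9,1.4]),
 dock=(DOCK,(200,130,295,226),(195,172,312,252),[246,180],[0.]))
for n,(parts,rt,rs,c,yaws) in jobs.items():
    ft,fs=soft(T,rt,ti),soft(Sd,rs,si); xy=ray(c,T,8); print(n,'seed',xy.round(1))
    for nm,vw in (('both',[(T,rt,ft),(Sd,rs,fs)]),('top',[(T,rt,ft)]),('side',[(Sd,rs,fs)])):
        best=min((fit(parts,[*xy,y],vw) for y in yaws),key=lambda q:sum(q[1])); print(nm,best[0].round(3),np.round(best[1],3))
    if n: 
        best=min((fit(parts,[*xy,y],[(T,rt,ft),(Sd,rs,fs)]) for y in yaws),key=lambda q:sum(q[1]))
        tiles=[]
        for d,im,roi in((T,ti,rt),(Sd,si,rs)):
            l,t,r,b=roi;k=8 if n!='dock' else 4; a=cv2.resize(im[t:b,l:r].clip(0,255).astype(np.uint8),None,fx=k,fy=k,interpolation=cv2.INTER_CUBIC)
            for p in place(parts,*best[0]): cv2.polylines(a,[np.round(cv2.convexHull(((proj(p,d)-[l,t]+.5)*k).astype(np.float32))).astype(int)],True,(0,255,0),1)
            tiles.append(cv2.resize(a,(400,int(400*a.shape[0]/a.shape[1]))) )
        h=max(a.shape[0] for a in tiles); cv2.imwrite(f'pics/fit_{n}.png',np.hstack([np.pad(a,((0,h-a.shape[0]),(0,0),(0,0))) for a in tiles])[:600])
E
time python3 m1.py
```

```text
battery seed [ 535.8 -311.4]
both [ 537.761 -309.525    2.211] [0.344 0.317]
top [ 539.673 -308.954   -0.871] [0.333]
side [ 536.494 -309.944   -0.987] [0.31]
pin seed [489.  326.8]
both [516.874 319.602  -3.436] [0.166 0.154]
top [518.145 321.6     2.871] [0.131]
side [515.603 318.197  -3.451] [0.121]
dock seed [573.3  18.2]
both [ 5.87793e+02 -2.02280e+01  1.31000e-01] [0.048 0.139]
top [ 5.88657e+02 -1.91330e+01  1.28000e-01] [0.044]
side [ 5.87063e+02 -2.20550e+01  1.32000e-01] [0.133]
real	0m10.518s
user	0m7.157s
sys	0m0.389s
```

Run:
```python
import cv2,numpy as np
a=[cv2.imread(f'pics/fit_{n}.png') for n in('battery','pin','dock')]
a=[cv2.resize(x,None,fx=.65,fy=.65) for x in a]
top=np.hstack([a[0][:,:],np.zeros((a[0].shape[0],10,3),np.uint8)])
H=max(a[0].shape[0],a[2].shape[0])
L=np.vstack([a[0],a[2]])[:600,:400*2]
w=a[1]
out=np.zeros((600,800,3),np.uint8)
def put(im,y,x,s):
    im=cv2.resize(im,None,fx=s,fy=s);h=min(im.shape[0],600-y);ww=min(im.shape[1],800-x);out[y:y+h,x:x+ww]=im[:h,:ww]
put(a[0],0,0,.75);put(a[1],0,400,.75);put(a[2],300,100,1.1)
cv2.imwrite('pics/fits.png',out)
```

```text
(no output)
```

View pics/fits.png

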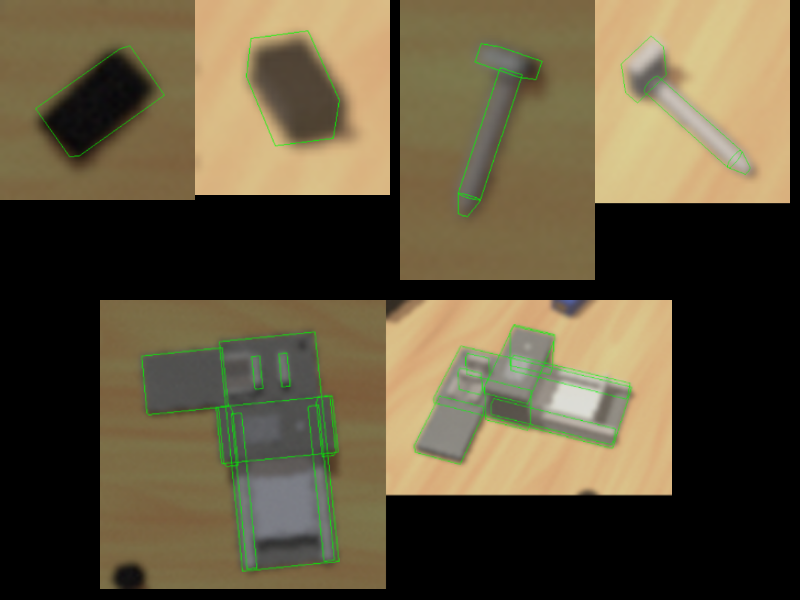

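The overlay picks the right pieces: black block, silver pin with its plate at the far end, and the dock outline fitting in both views. I'll refit the battery on brightness and measure the tray's q.

```bash
cat > m2.py <<'E'
from h import *
import pickle
T,Sd=pickle.load(open('v0.pkl','rb')); z=np.load('v0.npz'); ti,si=z['ti'],z['si']
lum=lambda im,r: cv2.GaussianBlur(im,(0,0),.5)[r[1]:r[3],r[0]:r[2],2]
rt,rs=(332,175,370,214),(282,144,314,176)
vt,vs=(T,rt,lum(ti,rt)),(Sd,rs,lum(si,rs))
for v in([vt,vs],[vt],[vs]): 
    x,c=fit(BATT,[537,-310,2.25],v); print('batt',x.round(3),np.round(c,3))
D=np.array([587.8,-20.2,.131]); u=np.array([np.cos(D[2]),np.sin(D[2])]); n=np.array([-u[1],u[0]])
for nm,d,im in(('top',T,ti),('side',Sd,si)):
  g=cv2.cvtColor(im.astype(np.float32),cv2.COLOR_BGR2GRAY)
  for zz in (12,44):
    P=[]
    xs=np.arange(-150,-20,4)
    for yy in(-15,0,15):
        q=proj([np.r_[D[:2]+u*x+n*yy,zz] for x in xs],d).astype(np.float32)
        P.append(cv2.remap(g,q[:,0].reshape(1,-1),q[:,1].reshape(1,-1),cv2.INTER_LINEAR)[0])
    print(nm,zz,[(int(a),int(b)) for a,b in zip(xs,np.mean(P,0))])
  R=cv2.Rodrigues(np.array(d['rvec']))[0]; print('cam pos',(-R.T@np.array(d['tvec']).ravel()).round())
for k,(r,n_) in dict(tape=([319,120,339,146],12),torch=([140,137,178,148],17),can=([207,215,219,228],22),oil=([93,168,106,178],45)).items(): print(k,ray([(r[0]+r[2])/2,(r[1]+r[3])/2],T,n_).round())
print('blue', [ray(p,T,15).round() for p in([321,173],[352,232])],'bluepin',ray([172,172],T,6).round())
E
python3 m2.py
```

```text
batt [ 533.755 -308.229    2.354] [0.016 0.037]
batt [ 534.349 -308.032    2.362] [0.013]
batt [ 532.465 -307.757    2.324] [0.03]
top 12 [(-150, 106), (-146, 106), (-142, 104), (-138, 101), (-134, 90), (-130, 81), (-126, 81), (-122, 81), (-118, 79), (-114, 70), (-110, 57), (-106, 56), (-102, 82), (-98, 111), (-94, 123), (-90, 126), (-86, 126), (-82, 126), (-78, 126), (-74, 126), (-70, 126), (-66, 126), (-62, 126), (-58, 126), (-54, 127), (-50, 126), (-46, 126), (-42, 120), (-38, 106), (-34, 95), (-30, 92), (-26, 91), (-22, 86)]
top 44 [(-150, 106), (-146, 106), (-142, 105), (-138, 102), (-134, 93), (-130, 81), (-126, 81), (-122, 82), (-118, 79), (-114, 71), (-110, 57), (-106, 56), (-102, 82), (-98, 112), (-94, 123), (-90, 126), (-86, 126), (-82, 126), (-78, 126), (-74, 126), (-70, 126), (-66, 126), (-62, 126), (-58, 126), (-54, 127), (-50, 126), (-46, 125), (-42, 116), (-38, 101), (-34, 94), (-30, 92), (-26, 89), (-22, 81)]
cam pos [ 485.  -30. 1405.]
side 12 [(-150, 187), (-146, 185), (-142, 181), (-138, 165), (-134, 140), (-130, 138), (-126, 141), (-122, 141), (-118, 132), (-114, 
[... 168 characters left out ...]
8, 218), (-54, 218), (-50, 218), (-46, 215), (-42, 195), (-38, 164), (-34, 149), (-30, 146), (-26, 145), (-22, 138)]
side 44 [(-150, 183), (-146, 179), (-142, 166), (-138, 146), (-134, 143), (-130, 148), (-126, 148), (-122, 142), (-118, 132), (-114, 126), (-110, 124), (-106, 143), (-102, 181), (-98, 198), (-94, 198), (-90, 199), (-86, 200), (-82, 198), (-78, 198), (-74, 198), (-70, 198), (-66, 198), (-62, 198), (-58, 199), (-54, 196), (-50, 184), (-46, 164), (-42, 147), (-38, 139), (-34, 138), (-30, 134), (-26, 129), (-22, 123)]
cam pos [268. 675. 886.]
tape [ 728. -238.]
torch [683. 295.]
can [442. 115.]
oil [580. 472.]
blue [array([ 601., -215.]), array([ 421., -316.])] bluepin [592. 252.]
```

```bash
cat >> h.py <<'E'
from scipy.spatial.transform import Rotation as Ro
def down(phi):
    y=np.array([np.cos(phi),np.sin(phi),0]); zt=np.array([0,0,-1.]); return np.c_[np.cross(y,zt),y,zt]
def plan(p0,phi0,wps):
    "commanded pose (pos,phi) -> fractions for each waypoint (x,y,z,phi)"
    R0=down(phi0)
    for w in wps:
        p=np.array(w[:3]); print(w,'T',((R0.T@(p-p0))/500).round(4).tolist(),'R',(Ro.from_matrix(R0.T@down(w[3])).as_rotvec()/np.pi).round(4).tolist(),'rows',round(max(np.linalg.norm(p-p0)/41.7,abs(w[3]-phi0)/.125),1))
D=np.array([587.8,-20.2,.131])
def dk(x,y): c,s=np.cos(D[2]),np.sin(D[2]); return np.array([D[0]+c*x-s*y,D[1]+s*x+c*y])
E
python3 - <<'E'
from h import *
z=np.load('v0.npz')
a=z['ti'][180:224,238:284].clip(0,255).astype(np.uint8); b=z['si'][192:246,240:306].clip(0,255).astype(np.uint8)
b=cv2.resize(b,(390,319),interpolation=cv2.INTER_CUBIC);a=cv2.resize(a,(334,319),interpolation=cv2.INTER_CUBIC)
cv2.imwrite('pics/tray.png',np.hstack([a,b]))
s=readout.state(); R0=Ro.from_rotvec(s['eef_rot']).as_matrix(); print(R0.round(3)); phi0=np.arctan2(R0[1,1],R0[0,1]); print(phi0,s['clock'])
phi0=1.173
plan(np.array([242.145,576.193,253.272]),phi0,[(534,-308,253.3,.783),(534,-308,120,.783),(534,-308,36,.783)])
E
```

```text
[[-0.922  0.387  0.   ]
 [ 0.387  0.922  0.   ]
 [ 0.     0.    -1.   ]]
1.1729944042255156 1.5
(534, -308, 253.3, 0.783) T [-1.2232, -1.4042, -0.0001] R [0.0, 0.0, 0.1241] rows 22.3
(534, -308, 120, 0.783) T [-1.2232, -1.4042, 0.2665] R [0.0, 0.0, 0.1241] rows 22.6
(534, -308, 36, 0.783) T [-1.2232, -1.4042, 0.4345] R [0.0, 0.0, 0.1241] rows 22.9
```

View pics/tray.png

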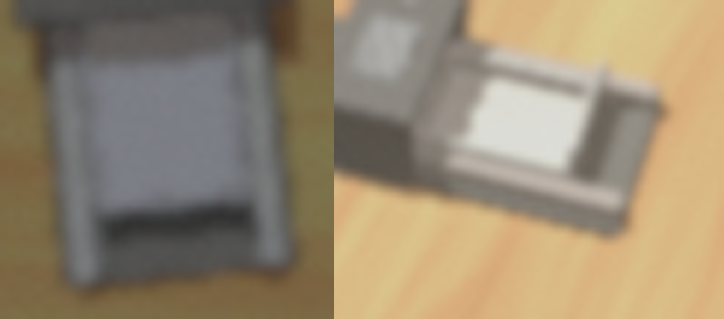

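Tray crop: the bright floor ends at the push plate (side crop about (600,90)), with its shadow behind. So q ≈ 17 mm and the tray's middle is at dock x ≈ -63. Now moving to the battery.

>>> {"op": "arm_command", "data": {"translation": [[-0.61,-0.7,0],[-0.61,-0.7,0],[-0.61,-0.7,0],[-0.61,-0.7,0],[-0.61,-0.7,0],[-0.61,-0.7,0],[-0.61,-0.7,0],[-0.61,-0.7,0],[-0.61,-0.7,0],[-0.61,-0.7,0],[-0.61,-0.7,0],[-0.61,-0.7,0],[-0.61,-0.7,0]], "rotation": [[0,0,0.124],[0,0,0.124],[0,0,0.124],[0,0,0.124],[0,0,0.124],[0,0,0.124],[0,0,0.124],[0,0,0.124],[0,0,0.124],[0,0,0.124],[0,0,0.124],[0,0,0.124],[0,0,0.124]], "claw": [0.4,0.4,0.4,0.4,0.4,0.4,0.4,0.4,0.4,0.4,0.4,0.4,0.4], "force": 40}}

```text
clock: 2.58
ee_pos: [388.6, 133.3, 253.6]
eef_rot: [1.213, 2.897, 0.001]
wrist_force: [-0.3, 1.0, 0.5]
opening: 59.8
```

Run:
```python
from h import *
p=np.array([242.145,576.193,253.272])+down(1.173)@np.array([-.61,-.7,0])*500; phi=1.173-.124*np.pi
s=readout.state(); R=Ro.from_rotvec(s['eef_rot']).as_matrix();print('cmd',p,phi,'meas',s['ee_pos'],np.arctan2(R[1,1],R[0,1]),s['opening'])
plan(p,phi,[(534,-308,100,.783),(534,-308,35.5,.783)])
```

```text
cmd [387.74396849 135.36883962 253.272     ] 0.7834425109548657 meas [388.56412217 133.28232015 253.62216744] 0.7777670012909741 59.78580254532592
(534, -308, 100, 0.783) T [-0.8347, -0.4185, 0.3065] R [0.0, 0.0, 0.0001] rows 11.8
(534, -308, 35.5, 0.783) T [-0.8347, -0.4185, 0.4355] R [0.0, 0.0, 0.0001] rows 12.4
```

>>> {"op": "arm_command", "data": {"translation": [[-0.8345,-0.4185,0.3],[-0.8345,-0.4185,0.3],[-0.8345,-0.4185,0.3],[-0.8345,-0.4185,0.3],[-0.8345,-0.4185,0.3],[-0.8345,-0.4185,0.3],[-0.8345,-0.4185,0.3],[-0.8345,-0.4185,0.3],[-0.8345,-0.4185,0.3],[-0.8345,-0.4185,0.3],[-0.8345,-0.4185,0.3],[-0.8345,-0.4185,0.3],[-0.8345,-0.4185,0.3],[-0.8345,-0.4185,0.3],[-0.8345,-0.4185,0.3],[-0.8345,-0.4185,0.3]], "rotation": [[0,0,0],[0,0,0],[0,0,0],[0,0,0],[0,0,0],[0,0,0],[0,0,0],[0,0,0],[0,0,0],[0,0,0],[0,0,0],[0,0,0],[0,0,0],[0,0,0],[0,0,0],[0,0,0]], "claw": [0.4,0.4,0.4,0.4,0.4,0.4,0.4,0.4,0.4,0.4,0.4,0.4,0.4,0.4,0.4,0.4]}}

```text
clock: 3.92
ee_pos: [534.2, -305.7, 103.4]
eef_rot: [-1.202, -2.902, -0.001]
wrist_force: [-0.2, 0.3, -0.0]
opening: 60.0
```

Run:
```python
from h import *
d=cam('top','hov.png');e=cam('side')
tiles=[]
for q,(x,y) in((d,(351,195)),(e,(298,159))):
    l,t=x-45,y-45
    a=cv2.resize(q['img'][t:t+90,l:l+90],(400,400),interpolation=cv2.INTER_CUBIC)
    s=readout.state()['ee_pos']; p=proj([s,s-[0,0,21]],q)
    for w in p: cv2.circle(a,tuple(int(v) for v in (w-[l,t]+.5)*400/90),3,(0,0,255),-1)
    for P in place(BATT,533.8,-308.2,2.354): cv2.polylines(a,[np.round(cv2.convexHull(((proj(P,q)-[l,t]+.5)*400/90).astype(np.float32))).astype(int)],True,(0,255,0),1)
    tiles.append(a)
cv2.imwrite('pics/hov.png',np.hstack(tiles)); print(s)
```

```text
[ 534.28708138 -306.08900606  103.86855993]
```

View pics/hov.png

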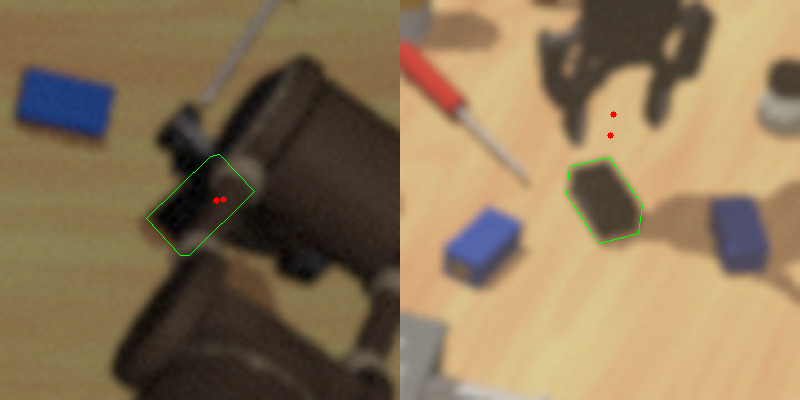

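The hover view shows the fingers on either side of the black block (side crop (605,200)), with the jaws across its short side. Descending and closing.

>>> {"op": "arm_command", "data": {"translation": [[0,0,0.08],[0,0,0.135],[0,0,0.135],[0,0,0.135],[0,0,0.135],[0,0,0.135],[0,0,0.135],[0,0,0.135],[0,0,0.135],[0,0,0.135]], "rotation": [[0,0,0],[0,0,0],[0,0,0],[0,0,0],[0,0,0],[0,0,0],[0,0,0],[0,0,0],[0,0,0],[0,0,0]], "claw": [0.4,0.4,0.4,0.4,-0.4,-0.4,-0.4,-0.4,-0.4,-0.4], "force": 40}}

```text
clock: 4.85
ee_pos: [535.9, -309.1, 38.6]
eef_rot: [1.203, 2.897, -0.001]
wrist_force: [0.8, 0.5, 6.9]
opening: 35.0
```

Run:
```python
from h import *
s=readout.state();print(s['ee_pos'],s['wrist_force'],s['opening'])
c=np.array([387.744,135.369,253.272])+down(.7834)@np.array([-.8345,-.4185,.435])*500; print('cmd',c)
t=dk(-63,0); print(t)
plan(c,.7834,[(534,-308,140,.7834),(*t,140,1.702),(*t,51,1.702)])
```

```text
[ 535.94969506 -309.07513954   38.58605738] [0.76709063 0.49711022 6.92517091] 34.98769181234805
cmd [ 533.93672628 -307.92640014   35.772     ]
[525.33979888 -28.42941529]
(534, -308, 140, 0.7834) T [-0.0002, -0.0, -0.2085] R [0.0, 0.0, 0.0] rows 2.5
(np.float64(525.3397988797892), np.float64(-28.429415290458255), 140, 1.702) T [0.4082, 0.3823, -0.2085] R [0.0, 0.0, -0.2924] rows 7.3
(np.float64(525.3397988797892), np.float64(-28.429415290458255), 51, 1.702) T [0.4082, 0.3823, -0.0305] R [0.0, 0.0, -0.2924] rows 7.3
```

>>> {"op": "arm_command", "data": {"translation": [[0,0,-0.08],[0,0,-0.16],[0,0,-0.208],[0.1,0.095,-0.208],[0.2,0.19,-0.208],[0.408,0.382,-0.208],[0.408,0.382,-0.208],[0.408,0.382,-0.208],[0.408,0.382,-0.208],[0.408,0.382,-0.208],[0.408,0.382,-0.208],[0.408,0.382,-0.208],[0.408,0.382,-0.208],[0.408,0.382,-0.208],[0.408,0.382,-0.208],[0.408,0.382,-0.208]], "rotation": [[0,0,0],[0,0,0],[0,0,0],[0,0,-0.07],[0,0,-0.14],[0,0,-0.292],[0,0,-0.292],[0,0,-0.292],[0,0,-0.292],[0,0,-0.292],[0,0,-0.292],[0,0,-0.292],[0,0,-0.292],[0,0,-0.292],[0,0,-0.292],[0,0,-0.292]], "claw": [-0.4,-0.4,-0.4,-0.4,-0.4,-0.4,-0.4,-0.4,-0.4,-0.4,-0.4,-0.4,-0.4,-0.4,-0.4,-0.4]}}

```text
clock: 6.18
ee_pos: [525.4, -29.7, 139.8]
eef_rot: [-0.2, 3.135, -0.0]
wrist_force: [-0.7, -0.9, -1.3]
opening: 35.0
```

```bash
cat > look.py <<'E'
from h import *
import sys
def ov(parts_list,out,rois,k=None):
    tiles=[]
    for n,(l,t,r,b) in rois.items():
        d=cam(n); k=400/(r-l); a=cv2.resize(d['img'][t:b,l:r],None,fx=k,fy=k,interpolation=cv2.INTER_CUBIC)
        for parts,col in parts_list:
            for P in parts: cv2.polylines(a,[np.round(cv2.convexHull(((proj(P,d)-[l,t]+.5)*k).astype(np.float32))).astype(int)],True,col,1)
        tiles.append(a)
    h=min(a.shape[0] for a in tiles); cv2.imwrite('pics/'+out,np.hstack([a[:h] for a in tiles]))
E
python3 - <<'E'
from h import *
from look import ov
s=readout.state();print(s['ee_pos'],s['wrist_force'],s['opening'],s['eef_rot'])
p=s['ee_pos']
tray=place([box(-44,44,-33,33,12,24),box(-44,-40,-33,33,8,44)],*dk(-63,0),.131)
ov([(place(BATT,p[0],p[1],.131,p[2]-37),(0,255,0)),(tray,(0,0,255))],'pre.png',dict(side=(215,140,315,250),top=(195,130,295,240)))
E
```

```text
[525.41010054 -29.65526409 139.79459368] [-0.72981872 -0.94495417 -1.28129912] 34.99671160411929 [-2.00439374e-01  3.13511506e+00 -2.03142759e-04]
```

View pics/pre.png

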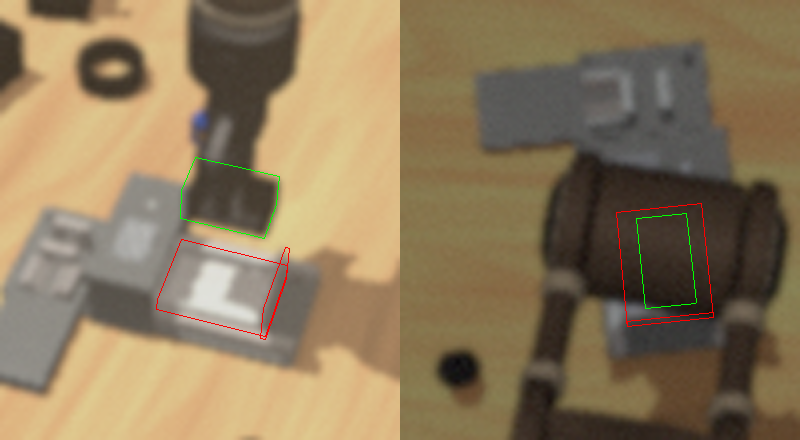

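The pack hangs level above the tray outline (side crop (230,200) over (225,290)). Lowering.

>>> {"op": "arm_command", "data": {"translation": [[0,0,0.08],[0,0,0.15],[0,0,0.17],[0,0,0.18],[0,0,0.18],[0,0,0.18]], "rotation": [[0,0,0],[0,0,0],[0,0,0],[0,0,0],[0,0,0],[0,0,0]], "claw": [-0.4,-0.4,-0.4,-0.4,-0.4,-0.4]}}

```text
clock: 6.78
ee_pos: [526.3, -28.9, 50.6]
eef_rot: [-0.203, 3.134, -0.0]
wrist_force: [1.7, -0.3, -0.2]
opening: 35.1
```

>>> {"op": "arm_command", "data": {"translation": [[0,0,0.002],[0,0,0.002],[0,0,0.002],[0,0,0.002],[0,0,0.002],[0,0,0.002],[0,0,-0.08],[0,0,-0.16],[0,0,-0.18],[0,0,-0.18]], "rotation": [[0,0,0],[0,0,0],[0,0,0],[0,0,0],[0,0,0],[0,0,0],[0,0,0],[0,0,0],[0,0,0],[0,0,0]], "claw": [-0.4,-0.4,0.25,0.25,0.25,0.25,0.25,0.25,0.25,0.25]}}

```text
clock: 7.62
ee_pos: [528.9, -29.1, 144.0]
eef_rot: [-0.204, 3.126, -0.003]
wrist_force: [1.3, -0.0, 0.2]
opening: 53.2
```

Run:
```python
from h import *
c=np.array([*dk(-63,0),139.77]); phi=1.702
s=readout.state();print(s['ee_pos'],s['opening'],s['clock'])
# push start: behind tray plate (dock x -107): finger half 15 => -107-15-20
plan(c,phi,[(*dk(-146,0),139.77,phi),(*dk(-146,0),44,phi),(*dk(-125,0),44,phi),(*dk(-50,0),44,phi)])
```

```text
[528.88704827 -29.05685    143.95016802] 53.24802167065111 7.6167
(np.float64(443.0509624833212), np.float64(-39.27134337153818), 139.77, 1.702) T [0.166, 0.0, 0.0] R [0.0, 0.0, 0.0] rows 2.0
(np.float64(443.0509624833212), np.float64(-39.27134337153818), 44, 1.702) T [0.166, 0.0, 0.1915] R [0.0, 0.0, 0.0] rows 3.0
(np.float64(463.87102952339137), np.float64(-36.528204941385425), 44, 1.702) T [0.124, 0.0, 0.1915] R [0.0, 0.0, 0.0] rows 2.7
(np.float64(538.2284118093565), np.float64(-26.731281976554172), 44, 1.702) T [-0.026, -0.0, 0.1915] R [0.0, 0.0, 0.0] rows 2.3
```

>>> {"op": "arm_command", "data": {"translation": [[0.08,0,0],[0.166,0,0],[0.166,0,0.08],[0.166,0,0.16],[0.166,0,0.19],[0.166,0,0.19],[0.166,0,0.19],[0.166,0,0.19]], "rotation": [[0,0,0],[0,0,0],[0,0,0],[0,0,0],[0,0,0],[0,0,0],[0,0,0],[0,0,0]], "claw": [-1,-1,-1,-1,-1,-1,-1,-1]}}

```text
clock: 8.28
ee_pos: [443.6, -39.5, 45.0]
eef_rot: [-0.204, 3.134, -0.0]
wrist_force: [0.4, 0.0, 1.2]
opening: -0.1
```

Run:
```python
from h import *
from look import ov
s=readout.state();print(s['ee_pos'],s['wrist_force'],s['opening'])
ov([(place(BATT,*dk(-63,0),.131,12),(0,255,0))],'put.png',dict(side=(235,180,315,250),top=(215,150,295,220)))
```

```text
[443.58754376 -39.46323597  45.04205491] [0.35537132 0.0444914  1.22177965] -0.1340961048251497
```

View pics/put.png

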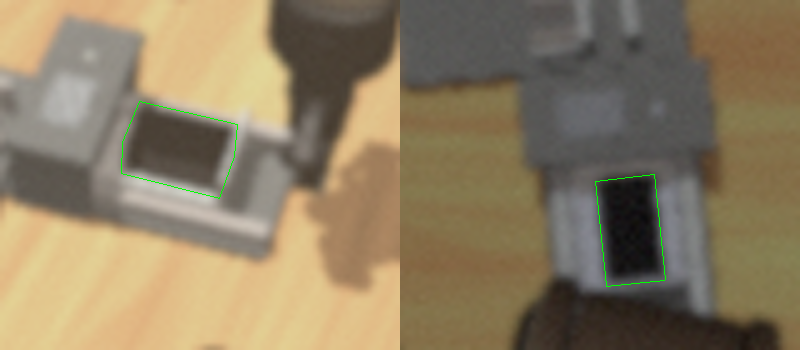

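The pack lies flat in the tray in both views (side crop (180,150)). Pushing the tray in.

>>> {"op": "arm_command", "data": {"translation": [[-0.03,0,0],[-0.05,0,0],[-0.065,0,0],[-0.08,0,0],[-0.095,0,0],[-0.11,0,0],[-0.125,0,0],[-0.14,0,0],[-0.155,0,0],[-0.17,0,0],[-0.18,0,0],[-0.188,0,0],[-0.194,0,0],[-0.198,0,0],[-0.198,0,0]], "rotation": [[0,0,0],[0,0,0],[0,0,0],[0,0,0],[0,0,0],[0,0,0],[0,0,0],[0,0,0],[0,0,0],[0,0,0],[0,0,0],[0,0,0],[0,0,0],[0,0,0],[0,0,0]], "claw": [-1,-1,-1,-1,-1,-1,-1,-1,-1,-1,-1,-1,-1,-1,-1]}}

```text
clock: 9.63
ee_pos: [541.8, -26.4, 44.7]
eef_rot: [-0.204, 3.134, -0.0]
wrist_force: [-0.4, 0.8, -0.2]
opening: 0.2
```

>>> {"op": "arm_command", "data": {"translation": [[-0.002,0,0],[-0.004,0,0],[-0.006,0,0],[-0.008,0,0],[-0.008,0,0]], "rotation": [[0,0,0],[0,0,0],[0,0,0],[0,0,0],[0,0,0]], "claw": [-1,-1,-1,-1,-1]}}

```text
clock: 10.05
ee_pos: [543.4, -26.2, 44.7]
eef_rot: [0.204, -3.131, -0.0]
wrist_force: [-6.2, -1.2, 4.7]
opening: -0.3
```

>>> {"op": "arm_command", "data": {"translation": [[-0.002,0,0],[-0.004,0,0],[-0.004,0,0]], "rotation": [[0,0,0],[0,0,0],[0,0,0]], "claw": [-1,-1,-1]}}

```text
clock: 10.3
ee_pos: [543.4, -26.1, 44.4]
eef_rot: [0.205, -3.126, -0.0]
wrist_force: [-10.4, -1.7, 8.5]
opening: -0.3
```

The tray is at its hard stop: the TCP holds still while the force rises. Retreating and moving to the pin.

Run:
```python
from h import *
c=np.array([*dk(-41,0),44.77]); phi=1.702
px=np.array([517,319.6])+np.array([np.cos(2.85),np.sin(2.85)])*-5; print(px)
plan(c,phi,[(*dk(-65,0),44.77,phi),(*dk(-65,0),150,phi),(*px,110,-.292),(*px,37,-.292)])
```

```text
[521.78893619 318.16260994]
(np.float64(523.3569353521635), np.float64(-28.690666569520424), 44.77, 1.702) T [0.048, 0.0, 0.0] R [0.0, 0.0, 0.0] rows 0.6
(np.float64(523.3569353521635), np.float64(-28.690666569520424), 150, 1.702) T [0.048, 0.0, -0.2105] R [0.0, 0.0, 0.0] rows 2.6
(np.float64(521.7889361877654), np.float64(318.1626099382873), 110, -0.292) T [-0.0396, 0.6882, -0.1305] R [0.0, 0.0, 0.6347] rows 16.0
(np.float64(521.7889361877654), np.float64(318.1626099382873), 37, -0.292) T [-0.0396, 0.6882, 0.0155] R [0.0, 0.0, 0.6347] rows 16.0
```

>>> {"op": "arm_command", "data": {"translation": [[0.048,0,0],[0.048,0,-0.08],[0.048,0,-0.16],[0.048,0,-0.21],[-0.04,0.688,-0.21],[-0.04,0.688,-0.21],[-0.04,0.688,-0.21],[-0.04,0.688,-0.21],[-0.04,0.688,-0.21],[-0.04,0.688,-0.21],[-0.04,0.688,-0.21],[-0.04,0.688,-0.13],[-0.04,0.688,-0.13],[-0.04,0.688,-0.13],[-0.04,0.688,-0.13],[-0.04,0.688,-0.13],[-0.04,0.688,-0.13],[-0.04,0.688,-0.13],[-0.04,0.688,-0.13],[-0.04,0.688,-0.13]], "rotation": [[0,0,0],[0,0,0],[0,0,0],[0,0,0],[0,0,0.635],[0,0,0.635],[0,0,0.635],[0,0,0.635],[0,0,0.635],[0,0,0.635],[0,0,0.635],[0,0,0.635],[0,0,0.635],[0,0,0.635],[0,0,0.635],[0,0,0.635],[0,0,0.635],[0,0,0.635],[0,0,0.635],[0,0,0.635]], "claw": [-1,-1,-1,-1,-0.18,-0.18,-0.18,-0.18,-0.18,-0.18,-0.18,-0.18,-0.18,-0.18,-0.18,-0.18,-0.18,-0.18,-0.18,-0.18]}}

```text
clock: 11.97
ee_pos: [523.3, 318.6, 110.1]
eef_rot: [2.457, 1.958, 0.004]
wrist_force: [0.1, 0.6, -0.1]
opening: 35.2
```

>>> {"op": "arm_command", "data": {"translation": [[0,0,0],[0,0,0]], "rotation": [[0,0,0],[0,0,0]], "claw": [-0.18,-0.18]}}

```text
clock: 12.13
ee_pos: [523.0, 318.4, 110.0]
eef_rot: [2.448, 1.969, 0.003]
wrist_force: [0.4, -0.0, 0.6]
opening: 34.9
```

Run:
```python
from h import *
from look import ov
s=readout.state();R=Ro.from_rotvec(s['eef_rot']).as_matrix();print(s['ee_pos'],np.arctan2(R[1,1],R[0,1]),s['opening'],s['clock'])
ov([(place(PIN,517,319.6,2.85),(0,255,0)),([s['ee_pos']-[0,0,a]+np.array([[0,0,0],[1,1,0],[1,0,0]]) for a in(0,21,70)],(0,0,255))],'pinh.png',dict(side=(180,240,280,350),top=(110,150,210,260)))
```

```text
[522.98395835 318.36009794 110.01814414] -0.21598348004781828 34.94131607528334 12.1333
```

View pics/pinh.png

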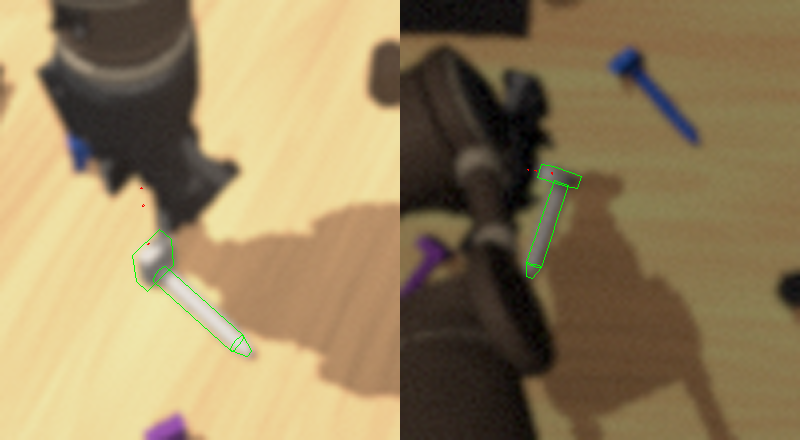

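Hover: the plate lies below the TCP in both views. The turn stopped about 0.075 rad short, so I'll finish it while descending.

>>> {"op": "arm_command", "data": {"translation": [[0,0,0],[0,0,0.04],[0,0,0.1],[0,0,0.145],[0,0,0.145],[0,0,0.145]], "rotation": [[0,0,0.024],[0,0,0.024],[0,0,0.024],[0,0,0.024],[0,0,0.024],[0,0,0.024]], "claw": [-0.18,-0.18,-0.18,-0.18,-0.18,-0.18], "force": 40}}

```text
clock: 12.73
ee_pos: [522.0, 317.7, 36.7]
eef_rot: [-2.522, -1.873, 0.003]
wrist_force: [-0.3, 0.5, 0.3]
opening: 35.0
```

Run:
```python
from h import *
for i in range(2):
    s=readout.state();R=Ro.from_rotvec(s['eef_rot']).as_matrix();print(s['ee_pos'],np.arctan2(R[1,1],R[0,1]),s['wrist_force'],s['q'])
    cam('top')
```

```text
[521.97778768 317.69162426  36.70561237] -0.2933535305807396 [-0.32922539  0.51147888  0.28193152] [ 4.75496773e-01  5.59018988e-01  1.77657980e+00 -1.14399380e-05
  8.07882786e-01  7.68857325e-01]
[522.47770698 317.98731756  37.66150281] -0.29359716542 [ 0.26863082 -0.05474629  0.34061028] [4.75536142e-01 5.57726738e-01 1.77610661e+00 3.54868557e-05
 8.08226181e-01 7.69108733e-01]
```

Close on the plate and lift a little.

>>> {"op": "arm_command", "data": {"translation": [[0,0,0],[0,0,0],[0,0,0],[0,0,0],[0,0,0],[0,0,-0.04],[0,0,-0.12],[0,0,-0.2],[0,0,-0.2],[0,0,-0.2]], "rotation": [[0,0,0],[0,0,0],[0,0,0],[0,0,0],[0,0,0],[0,0,0],[0,0,0],[0,0,0],[0,0,0],[0,0,0]], "claw": [-1,-1,-1,-1,-1,-1,-1,-1,-1,-1], "force": 50}}

```text
clock: 13.67
ee_pos: [524.8, 319.1, 140.8]
eef_rot: [2.522, 1.871, 0.012]
wrist_force: [0.2, 0.4, -0.7]
opening: 8.8
```

Run:
```python
from h import *
s=readout.state();R=Ro.from_rotvec(s['eef_rot']).as_matrix();print(s['ee_pos'],np.arctan2(R[1,1],R[0,1]),s['opening'],s['wrist_force'])
# fit held pin in image: yaw ~2.85, height
T,ti=avg('top',2);Sd,si=avg('side',2)
np.savez('v1.npz',ti=ti,si=si)
c=np.array([521.8,318.2,137.5]); phi=-.2933
g=dk(70,108); g2=dk(70,180)
plan(c,phi,[(*g2,150,1.702),(*g,100,1.702),(*g,52,1.702)])
```

```text
[524.75914317 319.13513086 140.78027702] -0.2943087884529616 8.76642976195707 [ 0.24345164  0.43080247 -0.66017914]
(np.float64(633.6876083513057), np.float64(167.40151225349214), 150, 1.702) T [-0.224, 0.3014, -0.025] R [-0.0, -0.0, -0.6351] rows 16.0
(np.float64(643.0926543975437), np.float64(96.01842525896564), 100, 1.702) T [-0.3553, 0.3607, 0.075] R [-0.0, -0.0, -0.6351] rows 16.0
(np.float64(643.0926543975437), np.float64(96.01842525896564), 52, 1.702) T [-0.3553, 0.3607, 0.171] R [-0.0, -0.0, -0.6351] rows 16.0
```

>>> {"op": "arm_command", "data": {"translation": [[-0.355,0.361,0],[-0.355,0.361,0],[-0.355,0.361,0],[-0.355,0.361,0],[-0.355,0.361,0],[-0.355,0.361,0],[-0.355,0.361,0],[-0.355,0.361,0],[-0.355,0.361,0],[-0.355,0.361,0],[-0.355,0.361,0],[-0.355,0.361,0],[-0.355,0.361,0],[-0.355,0.361,0],[-0.355,0.361,0],[-0.355,0.361,0],[-0.355,0.361,0],[-0.355,0.361,0],[-0.355,0.361,0],[-0.355,0.361,0]], "rotation": [[0,0,-0.635],[0,0,-0.635],[0,0,-0.635],[0,0,-0.635],[0,0,-0.635],[0,0,-0.635],[0,0,-0.635],[0,0,-0.635],[0,0,-0.635],[0,0,-0.635],[0,0,-0.635],[0,0,-0.635],[0,0,-0.635],[0,0,-0.635],[0,0,-0.635],[0,0,-0.635],[0,0,-0.635],[0,0,-0.635],[0,0,-0.635],[0,0,-0.635]], "claw": [-1,-1,-1,-1,-1,-1,-1,-1,-1,-1,-1,-1,-1,-1,-1,-1,-1,-1,-1,-1]}}

```text
clock: 15.53
ee_pos: [643.1, 95.7, 136.5]
eef_rot: [0.201, -3.134, -0.0]
wrist_force: [-0.2, 0.9, -1.0]
opening: 8.8
```

Run:
```python
from h import *
from look import ov
s=readout.state();R=Ro.from_rotvec(s['eef_rot']).as_matrix();p=s['ee_pos'];print(p,np.arctan2(R[1,1],R[0,1]),s['opening'],s['wrist_force'])
b=np.array(p[:2])-5*np.array([-.1306,.9914]); yaw=.131-np.pi/2
ov([(place(PIN,*b,yaw,p[2]-37.2),(0,255,0)),(place([box(40,100,48,132,14,14.1),box(55,85,10,18,33,33.1),box(56.5,83.5,18,48,25,25.1)],*D),(0,0,255)),(place([cyl(0,90,.5,.5,20)],*dk(70,60),yaw),(255,0,0))],'groove.png',dict(side=(190,160,270,250),top=(190,110,270,200)))
```

```text
[643.11926793  95.66756883 136.4589875 ] 1.698633512078613 8.750059837255842 [-0.15347136  0.87196394 -0.96829395]
```

View pics/groove.png

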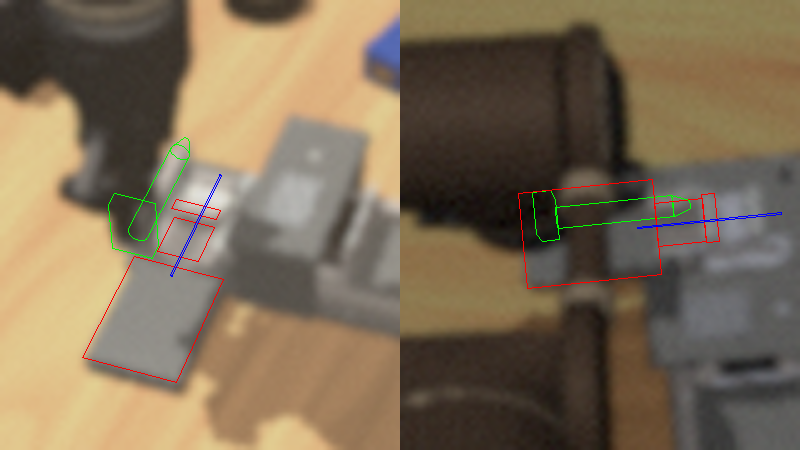

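The pin is over the apron, nose towards the lugs. The outlines roughly agree with the picture, though the arm hides most of the shaft. Lowering in stages with force checks.

>>> {"op": "arm_command", "data": {"translation": [[0,0,0.06],[0,0,0.11],[0,0,0.14],[0,0,0.16],[0,0,0.16],[0,0,0.16]], "rotation": [[0,0,0],[0,0,0],[0,0,0],[0,0,0],[0,0,0],[0,0,0]], "claw": [-1,-1,-1,-1,-1,-1]}}

```text
clock: 16.13
ee_pos: [643.6, 95.7, 57.1]
eef_rot: [0.203, -3.134, 0.0]
wrist_force: [0.1, 0.3, -0.6]
opening: 8.8
```

>>> {"op": "arm_command", "data": {"translation": [[0,0,0.003],[0,0,0.006],[0,0,0.008],[0,0,0.008]], "rotation": [[0,0,0],[0,0,0],[0,0,0],[0,0,0]], "claw": [-1,-1,-1,-1]}}

```text
clock: 16.47
ee_pos: [644.2, 95.8, 54.2]
eef_rot: [-0.204, 3.133, -0.0]
wrist_force: [-1.0, 0.9, -1.0]
opening: 8.8
```

>>> {"op": "arm_command", "data": {"translation": [[0,0,0.002],[0,0,0.004],[0,0,0.004]], "rotation": [[0,0,0],[0,0,0],[0,0,0]], "claw": [-1,-1,-1]}}

```text
clock: 16.72
ee_pos: [644.4, 96.0, 53.0]
eef_rot: [-0.203, 3.134, 0.0]
wrist_force: [-2.0, 0.7, 6.3]
opening: 8.7
```

Run:
```python
from h import *
s=readout.state();p=s['ee_pos'];print(p,s['wrist_force'])
T,ti=avg('top',2);Sd,si=avg('side',2)
out=[]
for d,im,(l,t,r,b) in((Sd,si,(205,180,265,245)),(T,ti,(200,130,260,195))):
    k=6.6; a=cv2.resize(im[t:b,l:r].clip(0,255).astype(np.uint8),None,fx=k,fy=k,interpolation=cv2.INTER_CUBIC)
    for col,y in(((0,255,0),103),):
        for P in place([cyl(25-0,26,.4,.4,6)] ,*dk(70,103),.131-np.pi/2,14)[:0]: pass
    for P,col in ((np.array([[*dk(70,y),20] for y in(-30,30)]),(0,0,255)),):
        q=np.round((proj(P,d)-[l,t]+.5)*k).astype(int); cv2.line(a,tuple(q[0]),tuple(q[1]),col,1)
    out.append(a)
cv2.imwrite('pics/low.png',np.hstack(out))
```

```text
[644.38578874  96.02505133  53.00410517] [-2.04889484  0.65400542  6.31556271]
```

View pics/low.png

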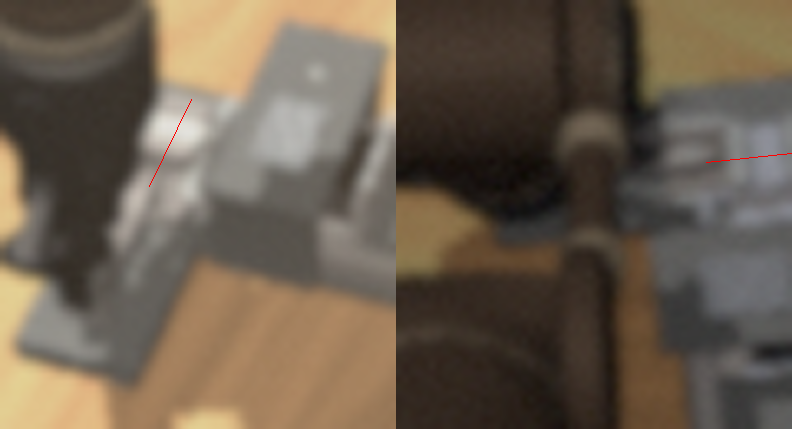

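Contact at 6 N up, close to the expected height. Releasing and backing off upward.

>>> {"op": "arm_command", "data": {"translation": [[0,0,0],[0,0,0],[0,0,0],[0,0,0],[0,0,-0.04],[0,0,-0.12],[0,0,-0.2],[0,0.08,-0.25],[0,0.16,-0.25],[0,0.24,-0.25],[0,0.32,-0.25],[0,0.32,-0.25]], "rotation": [[0,0,0],[0,0,0],[0,0,0],[0,0,0],[0,0,0],[0,0,0],[0,0,0],[0,0,0],[0,0,0],[0,0,0],[0,0,0],[0,0,0]], "claw": [-0.4,-0.4,-0.4,-0.4,-0.4,-0.4,-0.4,-0.4,-0.4,-0.4,-0.4,-0.4]}}

```text
clock: 17.92
ee_pos: [621.4, 261.9, 176.8]
eef_rot: [-0.212, 3.133, 0.008]
wrist_force: [0.0, -0.7, 0.7]
opening: 25.5
```

Run:
```python
from h import *
s=readout.state();p=s['ee_pos'];print(p,s['wrist_force'],s['clock'])
T,ti=avg('top',3);Sd,si=avg('side',3)
out=[]
for d,im,(l,t,r,b) in((Sd,si,(205,180,265,245)),(T,ti,(200,130,260,195))):
    k=6.6; a=cv2.resize(im[t:b,l:r].clip(0,255).astype(np.uint8),None,fx=k,fy=k,interpolation=cv2.INTER_CUBIC)
    for P in place(PIN,*dk(70,103),.131-np.pi/2,14): cv2.polylines(a,[np.round(cv2.convexHull(((proj(P,d)-[l,t]+.5)*k).astype(np.float32))).astype(int)],True,(0,255,0),1)
    out.append(a)
cv2.imwrite('pics/rel.png',np.hstack(out))
```

```text
[621.39911914 261.94334855 176.78329459] [ 0.04094691 -0.69551709  0.69867568] 17.9167
```

View pics/rel.png

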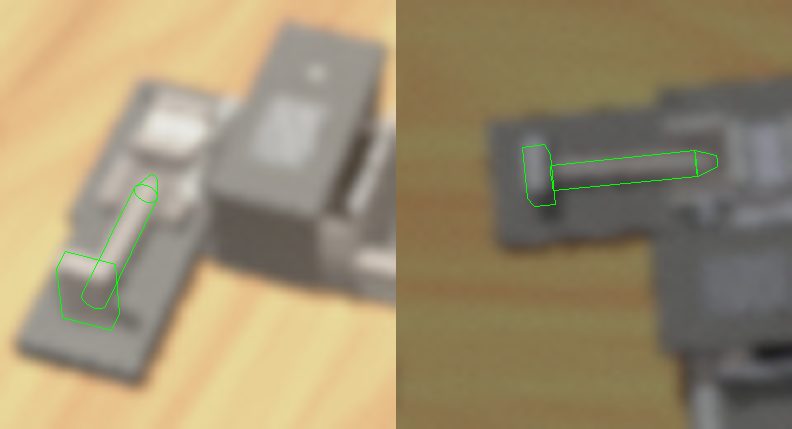

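The pin lies plate up with its nose in the groove (side crop (140,190)). The plate seems a few mm to +x, so I'll quantify that.

```bash
cat > pf.py <<'E'
from h import *
def pinfit(y0,k=3):
    T,ti=avg('top',k);Sd,si=avg('side',k); yaw=.131-np.pi/2; V={}
    for nm,d,im in(('top',T,ti),('side',Sd,si)):
        q=proj(np.vstack(place([box(-15,55,-20,20,0,36)],*dk(70,y0),yaw,14)),d)
        roi=[int(q[:,0].min()),int(q[:,1].min()),int(q[:,0].max())+1,int(q[:,1].max())+1]
        V[nm]=(d,roi,cv2.GaussianBlur(im,(0,0),.5)[roi[1]:roi[3],roi[0]:roi[2],1])
    c,s=np.cos(D[2]),np.sin(D[2])
    for nm,v in (('both',list(V.values())),('top',[V['top']]),('side',[V['side']])):
        x,e=fit(PIN,[*dk(72,y0),yaw],v,step=(4,4,.08),z=14)
        w=x[:2]-D[:2]; t=w+78*np.array([np.cos(x[2]),np.sin(x[2])])
        print(nm,'plate dock xy',(w@[c,s]).round(1),(w@[-s,c]).round(1),'tip',(t@[c,s]).round(1),(t@[-s,c]).round(1),'dyaw',(x[2]-yaw).round(3),np.round(e,3))
E
python3 -c "
from pf import *
pinfit(104)
l=lambda:None
"
```

```text
both plate dock xy 77.2 106.8 tip 72.4 29.0 dyaw -0.062 [0.601 0.998]
top plate dock xy 77.2 106.7 tip 72.0 28.8 dyaw -0.067 [0.601]
side plate dock xy 62.5 116.8 tip 55.4 39.1 dyaw -0.092 [0.651]
```

Run:
```python
from h import *
s=readout.state();print(s['ee_pos'],s['clock'],dk(70,268))
plan(np.array([*dk(70,268),176.5]),1.702,[(*dk(70,108),176.5,.131),(*dk(70,108),80,.131),(*dk(70,108),42,.131)])
```

```text
[623.12756528 253.54015861 176.24979697] 18.5167 [622.19255207 254.64750747]
(np.float64(643.0926543975437), np.float64(96.01842525896564), 176.5, 0.131) T [0.0001, -0.32, 0.0] R [0.0, 0.0, 0.5001] rows 12.6
(np.float64(643.0926543975437), np.float64(96.01842525896564), 80, 0.131) T [0.0001, -0.32, 0.193] R [0.0, 0.0, 0.5001] rows 12.6
(np.float64(643.0926543975437), np.float64(96.01842525896564), 42, 0.131) T [0.0001, -0.32, 0.269] R [0.0, 0.0, 0.5001] rows 12.6
```

>>> {"op": "arm_command", "data": {"translation": [[0,-0.08,0],[0,-0.16,0],[0,-0.24,0],[0,-0.32,0],[0,-0.32,0],[0,-0.32,0],[0,-0.32,0],[0,-0.32,0],[0,-0.32,0],[0,-0.32,0],[0,-0.32,0],[0,-0.32,0],[0,-0.32,0],[0,-0.32,0],[0,-0.32,0.08],[0,-0.32,0.15],[0,-0.32,0.193],[0,-0.32,0.193],[0,-0.32,0.193]], "rotation": [[0,0,0.5],[0,0,0.5],[0,0,0.5],[0,0,0.5],[0,0,0.5],[0,0,0.5],[0,0,0.5],[0,0,0.5],[0,0,0.5],[0,0,0.5],[0,0,0.5],[0,0,0.5],[0,0,0.5],[0,0,0.5],[0,0,0.5],[0,0,0.5],[0,0,0.5],[0,0,0.5],[0,0,0.5]], "claw": [0,0,0,0,0,0,0,0,0,0,0,0,0,0,0,0,0,0,0], "force": 20}}

```text
clock: 20.1
ee_pos: [642.3, 95.5, 78.2]
eef_rot: [-2.07, -2.36, 0.004]
wrist_force: [0.8, -0.2, -0.6]
opening: 42.7
```

>>> {"op": "arm_command", "data": {"translation": [[0,0,0.03],[0,0,0.06],[0,0,0.076],[0,0,0.076],[0,0,0.076]], "rotation": [[0,0,0],[0,0,0],[0,0,0],[0,0,0],[0,0,0]], "claw": [0,0,0,0,0]}}

```text
clock: 20.52
ee_pos: [643.0, 95.7, 41.1]
eef_rot: [-2.072, -2.36, 0.002]
wrist_force: [-0.0, 0.1, 0.0]
opening: 42.8
```

>>> {"op": "arm_command", "data": {"translation": [[0,0,0],[0,0,0],[0,0,0],[0,0,0],[0,0,0]], "rotation": [[0,0,0],[0,0,0],[0,0,0],[0,0,0],[0,0,0]], "claw": [-0.3,-0.4,-0.5,-0.5,-0.5], "force": 20}}

```text
clock: 20.93
ee_pos: [644.4, 95.8, 42.7]
eef_rot: [2.072, 2.36, 0.002]
wrist_force: [0.5, 0.3, 3.1]
opening: 23.7
```

>>> {"op": "arm_command", "data": {"translation": [[0,0,0],[0,0,0],[0,0,0],[0,0,-0.06],[0,0,-0.12],[0.08,0,-0.16],[0.16,0,-0.16],[0.24,0,-0.16],[0.24,0,-0.16],[0.24,0,-0.16]], "rotation": [[0,0,0],[0,0,0],[0,0,0],[0,0,0],[0,0,0],[0,0,0],[0,0,0],[0,0,0],[0,0,0],[0,0,0]], "claw": [0,0,0,0,0,0,-1,-1,-1,-1]}}

```text
clock: 21.77
ee_pos: [627.2, 217.1, 121.7]
eef_rot: [-2.068, -2.365, 0.0]
wrist_force: [0.6, -0.3, -0.9]
opening: -0.1
```

Run:
```python
from pf import *
pinfit(104)
s=readout.state();p=s['ee_pos'];print(p,s['wrist_force'],s['clock'])
T,ti=avg('top',3);Sd,si=avg('side',3)
out=[]
for d,im,(l,t,r,b) in((Sd,si,(205,180,265,245)),(T,ti,(200,130,260,195))):
    k=6.6; a=cv2.resize(im[t:b,l:r].clip(0,255).astype(np.uint8),None,fx=k,fy=k,interpolation=cv2.INTER_CUBIC)
    for x,col in((70,(0,255,0)),):
        q=np.round((proj([[*dk(x,y),20] for y in(25,140)],d)-[l,t]+.5)*k).astype(int); cv2.line(a,tuple(q[0]),tuple(q[1]),col,1)
    for P in place(DOCK[6:],*D): cv2.polylines(a,[np.round(cv2.convexHull(((proj(P,d)-[l,t]+.5)*k).astype(np.float32))).astype(int)],True,(0,0,255),1)
    out.append(a)
cv2.imwrite('pics/rel2.png',np.hstack(out))
```

```text
both plate dock xy 77.3 108.5 tip 71.7 30.7 dyaw -0.072 [0.643 0.922]
top plate dock xy 76.8 106.2 tip 71.6 28.3 dyaw -0.067 [0.628]
side plate dock xy 78.7 117.2 tip 92.4 40.5 dyaw 0.177 [0.797]
[628.16937049 213.17948657 121.36909528] [-0.45557524 -0.10707611 -0.09030698] 22.0667
```

View pics/rel2.png

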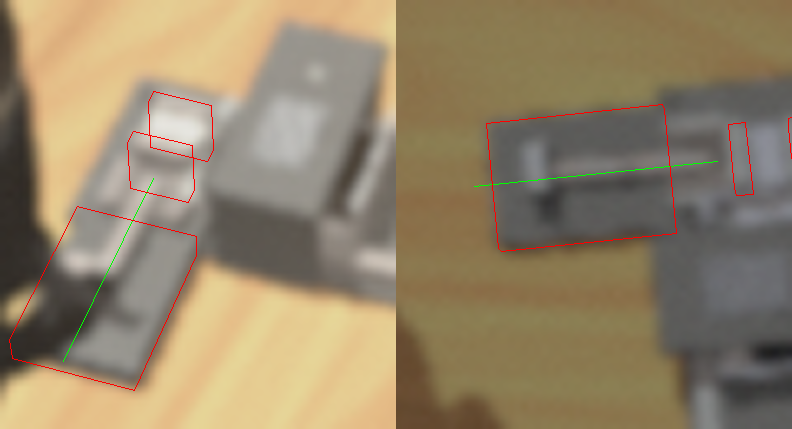

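```bash
cat > yaw.py <<'E'
from h import *
def yawfit(y0,y1,k=5):
    for n in('top','side'):
        d,im=avg(n,k); g=cv2.cvtColor(im.astype(np.float32),cv2.COLOR_BGR2GRAY); xs=np.arange(58,86,.5); ys=np.arange(y0,y1,3.); pk=[]
        for y in ys:
            q=proj([[*dk(x,y),22] for x in xs],d).astype(np.float32)
            v=cv2.remap(g,q[:,0].reshape(1,-1),q[:,1].reshape(1,-1),cv2.INTER_CUBIC)[0]
            w=np.clip(v-np.percentile(v,60),0,None); i=v.argmax(); m=abs(xs-xs[i])<6; pk.append((xs[m]*w[m]).sum()/w[m].sum())
        p=np.polyfit(ys,pk,1); print(n,np.round(pk,1),'slope',p[0].round(3),'x at groove end',np.polyval(p,48).round(1),'at plate',np.polyval(p,103).round(1))
E
python3 -c "
from yaw import *
yawfit(52,94)"
```

```text
top [72.4 72.3 72.3 72.5 72.9 73.3 73.1 72.8 72.8 73.1 73.3 73.4 73.6 73.6] slope 0.032 x at groove end 72.2 at plate 74.0
side [70.1 70.  70.1 70.2 70.4 70.6 70.6 70.8 71.  71.5 72.1 82.9 82.3 81.8] slope 0.31 x at groove end 65.9 at plate 82.9
```

Shaft slope ≈ 0.03 rad, inside the 0.08 limit, with the tip at dock y ≈ 25. Step 3 is met. Lowering the closed fingers behind the plate.

>>> {"op": "arm_command", "data": {"translation": [[-0.08,0,0],[-0.156,0,0],[-0.156,0,0.08],[-0.156,0,0.15],[-0.156,0,0.165],[-0.156,0,0.165],[-0.156,0,0.165]], "rotation": [[0,0,0],[0,0,0],[0,0,0],[0,0,0],[0,0,0],[0,0,0],[0,0,0]], "claw": [-1,-1,-1,-1,-1,-1,-1]}}

```text
clock: 23.45
ee_pos: [638.1, 137.7, 39.4]
eef_rot: [-2.072, -2.361, 0.001]
wrist_force: [1.0, 0.1, 0.6]
opening: 0.1
```

>>> {"op": "arm_command", "data": {"translation": [[-0.02,0,0],[-0.04,0,0],[-0.05,0,0],[-0.06,0,0],[-0.07,0,0],[-0.08,0,0],[-0.09,0,0],[-0.1,0,0],[-0.1,0,0]], "rotation": [[0,0,0],[0,0,0],[0,0,0],[0,0,0],[0,0,0],[0,0,0],[0,0,0],[0,0,0],[0,0,0]], "claw": [-1,-1,-1,-1,-1,-1,-1,-1,-1]}}

```text
clock: 24.2
ee_pos: [644.8, 86.6, 39.2]
eef_rot: [2.073, 2.36, -0.001]
wrist_force: [-0.3, -0.0, 0.0]
opening: -0.1
```

>>> {"op": "arm_command", "data": {"translation": [[-0.008,0,0],[-0.016,0,0],[-0.024,0,0],[-0.032,0,0],[-0.04,0,0],[-0.047,0,0],[-0.054,0,0],[-0.054,0,0]], "rotation": [[0,0,0],[0,0,0],[0,0,0],[0,0,0],[0,0,0],[0,0,0],[0,0,0],[0,0,0]], "claw": [-1,-1,-1,-1,-1,-1,-1,-1]}}

```text
clock: 24.87
ee_pos: [648.1, 60.0, 39.1]
eef_rot: [2.073, 2.36, -0.001]
wrist_force: [-0.1, -1.1, 0.2]
opening: -0.1
```

>>> {"op": "arm_command", "data": {"translation": [[-0.002,0,0],[-0.004,0,0],[-0.006,0,0],[-0.006,0,0]], "rotation": [[0,0,0],[0,0,0],[0,0,0],[0,0,0]], "claw": [-1,-1,-1,-1]}}

```text
clock: 25.2
ee_pos: [648.4, 58.0, 39.2]
eef_rot: [-2.073, -2.361, 0.0]
wrist_force: [-0.3, -0.2, 0.3]
opening: -0.0
```

>>> {"op": "arm_command", "data": {"translation": [[-0.002,0,0],[-0.004,0,0],[-0.006,0,0],[-0.006,0,0]], "rotation": [[0,0,0],[0,0,0],[0,0,0],[0,0,0]], "claw": [-1,-1,-1,-1]}}

```text
clock: 25.53
ee_pos: [648.5, 57.6, 39.3]
eef_rot: [-2.072, -2.357, -0.004]
wrist_force: [-1.1, 7.9, 1.0]
opening: -0.3
```

>>> {"op": "arm_command", "data": {"translation": [[-0.002,0,0],[-0.004,0,0],[-0.004,0,0]], "rotation": [[0,0,0],[0,0,0],[0,0,0]], "claw": [-1,-1,-1]}}

```text
clock: 25.78
ee_pos: [648.5, 57.5, 39.4]
eef_rot: [-2.072, -2.355, -0.007]
wrist_force: [-0.9, 12.4, 1.1]
opening: -0.1
```

Hard stop at dock y ≈ 69.1, against 69 expected for the plate home. Backing off, then a numeric check (no picture views left).

>>> {"op": "arm_command", "data": {"translation": [[0.02,0,0],[0.06,0,0],[0.12,0,0],[0.12,0,-0.08],[0.14,0,-0.16],[0.22,0,-0.22],[0.3,0,-0.24],[0.3,0,-0.24],[0.3,0,-0.24]], "rotation": [[0,0,0],[0,0,0],[0,0,0],[0,0,0],[0,0,0],[0,0,0],[0,0,0],[0,0,0],[0,0,0]], "claw": [-1,-1,-1,-1,-1,-1,-1,-1,-1]}}

```text
clock: 26.53
ee_pos: [630.5, 204.6, 161.6]
eef_rot: [2.066, 2.363, 0.005]
wrist_force: [0.4, -0.1, -1.0]
opening: 0.2
```

Run:
```python
from h import *
s=readout.state();print(s['ee_pos'],s['wrist_force'],s['qvel'].round(3),s['clock'])
yaw=.131-np.pi/2; c,sn=np.cos(D[2]),np.sin(D[2])
for n in('top','side'):
    d,im=avg(n,4)
    print(n,[(t,[(np.round(r['rect']).astype(int).tolist(),round(r['p'],2)) for r in find_in(t,d)[:3]]) for t in('pin','battery','tray')])
    g=cv2.cvtColor(im.astype(np.float32),cv2.COLOR_BGR2GRAY)
    # profile along hole axis at plate-top height (z=50): bright plate top expected y 48..58
    ys=np.arange(40,125,4); q=proj([[*dk(70,y),50] for y in ys],d).astype(np.float32)
    print('z50',list(zip(ys.tolist(),cv2.remap(g,q[:,0].reshape(1,-1),q[:,1].reshape(1,-1),1)[0].astype(int).tolist())))
    e=place(PIN,*dk(70,48),yaw,14); q=proj(np.vstack(e),d); print('pin home model rect',q.min(0).round(),q.max(0).round())
    b=proj(np.vstack(place([box(-44,44,-33,33,8,44)],*dk(10,0),.131)),d); print('tray-in model rect',b.min(0).round(),b.max(0).round())
    xs=np.arange(-132,-20,4)
    for zz in(12,):
        q=proj([[*dk(x,0),zz] for x in xs],d).astype(np.float32); print('tray axis',list(zip(xs.tolist(),cv2.remap(g,q[:,0].reshape(1,-1),q[:,1].reshape(1,-1),1)[0].astype(int).tolist())))
```

```text
[630.50615984 204.64209821 161.56676452] [ 0.36825165 -0.11258986 -0.99331093] [-0.049  0.029  0.047 -0.035 -0.001 -0.02 ] 26.5333
top [('pin', [([106, 210, 125, 233], 0.64), ([239, 149, 264, 156], 0.41)]), ('battery', [([308, 170, 329, 182], 0.73), ([342, 223, 362, 240], 0.63)]), ('tray', [([244, 148, 272, 189], 0.51), ([213, 143, 281, 219], 0.38)])]
z50 [(40, 117), (44, 111), (48, 112), (52, 131), (56, 130), (60, 107), (64, 92), (68, 90), (72, 90), (76, 91), (80, 90), (84, 91), (88, 91), (92, 91), (96, 91), (100, 92), (104, 92), (108, 92), (112, 92), (116, 92), (120, 93), (124, 94)]
pin home model rect [237. 150.] [266. 159.]
tray-in model rect [246. 156.] [270. 188.]
tray axis [(-132, 93), (-128, 90), (-124, 92), (-120, 92), (-116, 92), (-112, 92), (-108, 92), (-104, 92), (-100, 93), (-96, 93), (-92, 92), (-88, 93), (-84, 93), (-80, 94), (-76, 94), (-72, 94), (-68, 93), (-64, 92), (-60, 93), (-56, 92), (-52, 91), (-48, 86), (-44, 71), (-40, 60), (-36, 61), (-32, 77), (-28, 78), (-24, 48)]
side [('pin', [([194, 267, 228, 284], 0.64), ([230, 150, 253, 168], 0.58), ([219, 343, 239, 3
[... 180 characters left out ...]
, 0.47)])]
z50 [(40, 142), (44, 161), (48, 183), (52, 198), (56, 188), (60, 148), (64, 102), (68, 83), (72, 85), (76, 86), (80, 85), (84, 87), (88, 91), (92, 95), (96, 104), (100, 118), (104, 131), (108, 140), (112, 144), (116, 146), (120, 145), (124, 146)]
pin home model rect [220. 194.] [234. 216.]
tray-in model rect [231. 190.] [265. 219.]
tray axis [(-132, 148), (-128, 151), (-124, 153), (-120, 151), (-116, 151), (-112, 151), (-108, 152), (-104, 152), (-100, 152), (-96, 151), (-92, 151), (-88, 151), (-84, 152), (-80, 152), (-76, 153), (-72, 152), (-68, 152), (-64, 151), (-60, 152), (-56, 150), (-52, 142), (-48, 123), (-44, 108), (-40, 106), (-36, 109), (-32, 129), (-28, 159), (-24, 148)]
```

Both views put the plate top at dock y ≈ 48–59 (48–58 expected). The top detector's pin box matches the home model, and the push plate shows at dock x ≈ -34. Handing in.

```bash
python3 -c "
from cell import ticket
print(ticket.close_job())"
```

```text
the job is handed in; nothing more can be done
None
```

The job is handed in at about 27 s of the 72 s allowed; no verdict was reported. I put the black pack in the tray and pushed the tray to its hard stop. I then laid the silver pin in the groove, centred its plate once by a squeeze from both sides, released it and pushed it home.

**What the last checks showed:**
- **Tray:** the force rose to about 10 N with no further motion, and the push plate shows at dock x ≈ -34 mm, as expected for fully in.
- **Pin:** it stopped hard at about 12 N, with the tool at dock y 69.1 mm (69 expected). Both cameras put the plate top at about y 48–59 mm (48–58 expected), and the top-camera pin box matched the home position to about 3 px.
- **Step 3:** before the push, the top camera gave a shaft misalignment of about 0.03 rad, under the 0.08 limit.

**What disagreed or was not checked:**
- The two cameras differed by about 2–3 mm throughout, so I used fits to both.
- My outline fit of the pin on the apron was poor (side view unusable; top view gave 0.067 rad, with lighting bias). I relied on the shaft-line fit, which was also unreliable in the side view near the plate.
- Once the tray was under the bridge I did not check the pack again. I last saw it lying flat just before the push.
- I did not measure whether the other items on the counter had moved. No unexpected contact forces showed near them.
- All 12 picture views were used before the last push, so the final check was by numbers only.

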